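# Open the drying-rack gate and send in the tray of lasts

## Robot

A 6-joint arm with a two-finger parallel gripper is mounted at the origin on the work surface. World frame = base frame: x ahead of the robot, y to its left, z up, the work surface at z = 0. Lengths are in m, angles in rad, forces in N, time in s.
With the tool pointing down it reaches from about 0.35 to 0.975 m from the base axis. Payload 4.9 kg.
Tool frame: the origin (TCP) lies on the mounting face of the last link; the fingertips stand 173 mm ahead of it and the grasp point (between the pads) lies 155 mm ahead of it; x points along the fingers, z is the direction in which the jaws open and shut, and the axes are right-handed (so a half turn about x gives the same grasp; the last joint's range is limited). The gripper opens to 85 mm and grips with 20 to 120 N. Pads are 22 mm wide; open, the fingers measure 114 mm over their backs; the gripper's body (76 mm by 85 mm) begins 54 mm behind the grasp point. The pads swing forward as they close: fully open they stand 13 mm farther back than shut.
Start: joints at [-1.316, 0.053, 1.613, -0, 1.476, -0.119], TCP at [0.228, -0.582, 0.405] pointing down, gripper open.
Joint ranges: [-3.01, 3.01], [-1.01, 2.22], [0.06, 2.58], [-1.02, 4.17], [0.09, 2.62], [-3.14, 3.14]. Speed limits (rad/s): [2.57, 2.57, 3.14, 3.14, 3.14, 3.14].

## Interface

Orientations are given as a rotation vector (axis times angle).
In Python, from station import get_obs, get_image, get_calibration, finish_job, look_for, masks_of, tip_of gives the robot as it stands.
- The arm moves only by the tool carry_out, never from a script. Its argument "increments" is a list of rows, each a list of 3 entries, a list of its own where there are three numbers: the turn, a rotation vector about the world's x, y, z in units of 0.1 rad (1.0 is 0.1 rad), then the shift along the world's x, y, z in units of 20 mm (1.0 is 20 mm), then the opening, from 0 (shut) to 1 (fully open). A call has 1 to 8 rows; each row shifts and turns the pose as measured when the row begins; what a row does not reach is not made up. A row lasts 1/10 s, in which the tool goes at most 50 mm and 8.59 degrees, less where a joint would pass 70% of its speed; a pose out of reach is approached as far as the arm can. A call with a number of a shift or a turn outside -1 to 1 is refused whole. A call with a gripper value outside its range is refused whole. The fingers move at their own pace and stop on an object; "squeeze" is the grip in N (left out, the last holds). Time passes only in rows, so rows that do not move let the fingers close. It gives the time, the measured TCP pose, the force and the opening at its end, in the units of the state.
- get_obs(): the state, without advancing time (a new reading comes with each control period).
- get_image(name): name is "scene" or "top" or "wrist"; returns (picture, depth): 384x512x3 uint8, blue, green, red; 384x512 float32, m along the optical axis (not along the pixel's ray), 0 where there is no reading.
- get_calibration(name): a dict with "fx", "fy", "cx", "cy" (pixels), "position" and "orientation" of the camera in the world. Camera axes: x right, y down, z forward; pixel columns grow to the right and rows downward; lengths in m; the calibration is good to about 2 mm. A picture is of the moment at which its call begins: read the wrist's pose just before it. get_calibration takes no time and is no camera call; for the wrist camera it gives the pose at the moment of the call.
- finish_job(): hands the job in, once; it reports no verdict.
Trained networks look in the newest picture that a camera, given by its name, has taken for a name from the list of things; names that differ only in an ending like _2 or _b are one class to them, and where a whole thing is asked for, a point or a joint stands for the part that bears it (a point fixed in the world has none). Each returns a list of dicts, best first, with "p" (0 to 1); they miss things now and then, are a little off and sometimes report something else, mostly with a low value. They report only what shows in the picture. A call takes as long as a camera call.
- look_for(camera, query): "centre" ([column, row] in pixels, amid what is visible of it).
- masks_of(camera, query): "region" (384x512 bool, what is visible of it) and "centre" ([column, row] in pixels, amid what is visible of it).
- tip_of(camera, query): "centre" ([column, row] in pixels: a listed point, or the origin of a listed thing).
The state is a dict: "t": time; "q": joint angles; "dq": joint speeds; "effort": joint torques, N m; "tool_pos": TCP position; "tool_rot": TCP orientation; "contact_force": force on the tool from outside, world axes, zero at the start; "wrist_torque": the same for the moment, N m; "opening": finger opening in m.
Only numpy, scipy, OpenCV 4.12 (cv2) and the standard library are available. Lean on these libraries where they do the work, as an engineer would, in place of code of your own. Each camera call takes 0.05 s, during which the arm holds its last target.

## Task

With the fingertips, push the counterweighted gate arm of the drying rack up past its balance point so that it stays raised by itself, then push the tray with the two shoe lasts all the way into the rack until it meets its stop. Push gently and only push: do not grip or pinch the gate or the tray, do not fling the gate up, keep the tray where it is until the gate is up, and leave the hammer, the glue jar and the loose green last alone. Finish clear of everything.

Things in the scene. Friction and masses are not known exactly. Their poses are not given: they have to be found in the camera images.
- gate_hinge (a point): Hinge pin of the gate, 120 mm above the table, on the fixed rack (plywood base, dark steel rails). Its axes are the rack's: x = level, the way the tray slides in, and the pin's direction; y = left, looking along x; z up. A dark steel fork holds it (30 mm in y, 44 mm in x, up to 16 mm above the pin). The tray's centre line is 125 mm to its -y side.
- gate (a joint): Gate angle, rad: 0 = down, boom level along the rack's -y from the hinge, across the tray's way; grows as the free end rises in the upright plane through the hinge square to the rack's x; 1.31 = upper stop. Balance at about 0.55: let go below, it sinks back to 0; above, it goes on by itself to 1.31 (1 to 3 s). Damped, little friction. Push at gate_push: 2 to 4 N, less as it rises.
- gate_push (a point): Point on the boom's centre line 310 mm from the hinge, near its free end, with nothing below it but the table 120 mm down. Boom: round aluminium tube, diameter 18 mm, 375 mm long with a rubber end from 363 mm, diameter 24 mm. A skirt plate hangs 37 mm below the centre line from 50 to 200 mm from the hinge. Axes turn with the boom: -y to the free end, z its upper side.
- tray (a joint): How far the tray is slid in along the rack's x, in m: 0 = fully out, 0.100 = fully home at its stop. Starts between 0 and 0.02, stays where it is left, takes 3 to 4 N to slide slowly.
- tray_push (a point): Centre of the outer (robot-side) face of the tray's upright aluminium end plate, 63 mm above the table; axes as the rack's, the face looks to -x. Plate 150 mm wide in y, 6 mm thick, from 26 to 84 mm above the table. Below it the base (16 mm high) sticks out towards the robot with two rails, 32 mm high, 86 mm either side. Lasts fixed on the tray: toes to 60 mm high near it, heels 114 mm from 95 mm beyond.
- gate_rest (a point): Top of the fixed dark steel rest post (16 mm in y, 22 mm in x) that stands under the boom 243 mm from the hinge, 111 mm above the table. Beyond it the boom's underside is free from 255 to 363 mm from the hinge.
- weight (a point): Centre of the counterweight on its horn: a dark steel disc 60 mm across, 36 mm thick in x. With the gate down it stands 110 mm above the hinge; it swings out to the rack's +y side as the gate rises.
- hammer: Hammer 250 mm long lying on the table to the robot's right of the tray, on the robot's side of the gate. Leave alone. Origin at the middle of its length on the underside; its x axis runs from the handle to the head.
- glue_jar: White glue jar with a black lid, 64 mm in diameter, 85 mm high, standing beyond the gate near the boom's free end. Leave alone. Origin at the centre of its underside.
- spare_last: Loose green child's shoe last, 140 x 50 x 88 mm, standing to the left of the rack. Leave alone. Origin at the centre of its underside, toe along its -x.

How it is judged:
On the way:
1. the gate stands raised by itself, untouched by the robot (value of joint gate above 1.2 rad and contact force between each of the arm, the fingers and gate below 0.1 N), for 0.2 s.
At the end, for the whole second after the job is handed in: The gate stands raised at its upper stop (joint above 1.2 rad) and at rest; the tray is fully home (within 4 mm of its stop) (value of joint gate above 1.2 rad and velocity of joint gate below 0.05 rad/s and value of joint tray above 0.096 m); the robot touches nothing.
It fails at once if the tray is pushed in more than 10 mm beyond its furthest start while the gate is not up (value of joint tray above 0.03 m and value of joint gate below 0.9 rad).
It fails at once if the gate is flung up (faster than 2.5 rad/s) (velocity of joint gate above 2.5 rad/s).
It fails at once if the gate is pinched or forced (over 30 N between fingers and gate) (contact force between the fingers and gate above 30 N).
It fails at once if the tray is pinched or forced (over 32 N between fingers and tray) (contact force between the fingers and tray above 32 N).
It fails at once if a bystander is lifted or moved by more than 15 mm (distance of any of hammer, glue_jar, spare_last from where it was at the start of the episode above 0.015 m).
It also fails if it takes over 48 s, if anything falls off the work surface, if the arm or the gripper's body presses on something with over 40 N, if the wrist force passes 120 N, or if a joint passes its speed limit or range.

## Working session

There is one attempt and no reset: what is moved stays moved. The work goes in short steps, Python scripts to look and compute and a tool call to move; the robot and the scene stay as the last step left them, time stands still between calls to the robot, and variables do not carry over. Pictures are saved under pics/ and viewed, and the job is handed in when it is done.

Besides the shell and the picture viewer there is one more tool, called after "Emit:" in YAML: its name, and indented under it one key for each argument. carry_out: Moves the arm, as the interface text tells. Shifts and turns lie within -1 to 1; 1 stands for 20 mm of shift or 0.1 rad of turn. Its arguments: {"type":"object","properties":{"increments":{"type":"array","items":{"type":"array"}},"squeeze":{"type":"number"}},"required":["increments"]}

```bash
mkdir -p pics; ls
cat > h.py <<'E'
import numpy as np, cv2
from scipy.spatial.transform import Rotation as R
from station import *
def cam(n):
    c=get_calibration(n); o=np.array(c['orientation'],float)
    M=o if o.shape==(3,3) else (R.from_rotvec(o).as_matrix() if o.size==3 else R.from_quat(o).as_matrix())
    return c,M,np.array(c['position'])
def px2w(n,u,v,d):
    c,M,p=cam(n); return p+M@np.array([(u-c['cx'])/c['fx']*d,(v-c['cy'])/c['fy']*d,d])
def w2px(n,P):
    c,M,p=cam(n); q=M.T@(np.array(P)-p); return np.array([c['fx']*q[0]/q[2]+c['cx'],c['fy']*q[1]/q[2]+c['cy'],q[2]])
def onplane(n,u,v,z):
    c,M,p=cam(n); r=M@np.array([(u-c['cx'])/c['fx'],(v-c['cy'])/c['fy'],1]); return p+r*(z-p[2])/r[2]
E
python3 - <<'E'
from h import *
print(get_obs())
for n in ['scene','top']:
    im,d=get_image(n); cv2.imwrite(f'pics/{n}0.png',im); np.save(f'pics/{n}0d.npy',d)
    print(n,get_calibration(n))
    for q in ['gate_hinge','gate_push','tray_push','gate_rest','weight','hammer','glue_jar','spare_last']:
        try:
            for r in tip_of(n,q)[:2]:
                u,v=r['centre']; dd=d[int(v),int(u)]
                z={'gate_hinge':.12,'gate_push':.12,'tray_push':.063,'gate_rest':.111,'weight':.23}.get(q,0)
                print(n,q,round(r['p'],2),np.round([u,v],1),'depth',np.round(px2w(n,u,v,dd),3),'plane',np.round(onplane(n,u,v,z),3))
        except Exception as e: print(q,e)
E
```

```text
pics
{'t': 0.0, 'q': array([-1.31599345e+00,  5.33382444e-02,  1.61429851e+00, -3.58806710e-05,
        1.47605461e+00, -1.19005697e-01]), 'dq': array([ 0.00035073, -0.00068086, -0.00065732,  0.00092332, -0.00020626,
       -0.00099458]), 'effort': array([-1.97227644e-03, -3.93690920e+01, -3.70177567e+01, -2.26844750e-04,
        7.15666582e-03, -1.56258375e-05]), 'tool_pos': array([ 0.22814994, -0.58157011,  0.40347151]), 'tool_rot': array([ 0.93091603,  1.36481561, -0.92868312]), 'contact_force': array([0.06891126, 0.42463301, 0.00227749]), 'wrist_torque': array([-0.04629609, -0.0123378 , -0.00463537]), 'opening': 0.0854095518489727}
scene {'fx': 371.43384408576804, 'fy': 371.43384408576804, 'cx': 256.63522387339316, 'cy': 188.5240386847087, 'position': array([1.02927808, 0.28632929, 0.80783414]), 'orientation': array([-1.39426946, -2.30877997,  0.77053438])}
scene gate_hinge 0.85 [270.7 221.6] depth [0.64  0.121 0.134] plane [0.631 0.118 0.12 ]
scene gate_push 0.76 [160.7 160.7] depth [ 0.603 -0.196  0.124] plane [ 0.6   -0.199  0.12 ]
scene tray_push 0.65 [329.2 233.9] depth [0.5
[... 989 characters left out ...]
_push 0.68 [349.  184.8] depth [ 0.619 -0.211  0.002] plane [ 0.603 -0.181  0.12 ]
top gate_push 0.24 [324.4 187.7] depth [ 0.595 -0.116  0.128] plane [ 0.596 -0.118  0.12 ]
top tray_push 0.79 [273.3 248.3] depth [0.442 0.01  0.018] plane [0.444 0.012 0.063]
top gate_rest 0.78 [326.5 186.5] depth [ 0.598 -0.122  0.126] plane [ 0.6   -0.125  0.111]
top weight 0.5 [343.4 158.9] depth [ 0.681 -0.182  0.069] plane [ 0.648 -0.143  0.23 ]
top hammer 0.65 [378.8 251.9] depth [ 0.429 -0.28   0.022] plane [ 0.428 -0.288  0.   ]
top glue_jar 0.69 [342.3 158.5] depth [ 0.684 -0.181  0.062] plane [ 0.697 -0.196  0.   ]
top spare_last 0.56 [191.6 217. ] depth [0.529 0.23  0.05 ] plane [0.532 0.238 0.   ]
```

View pics/scene0.png

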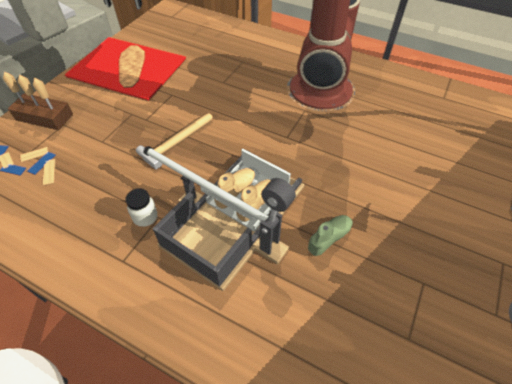

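View pics/top0.png

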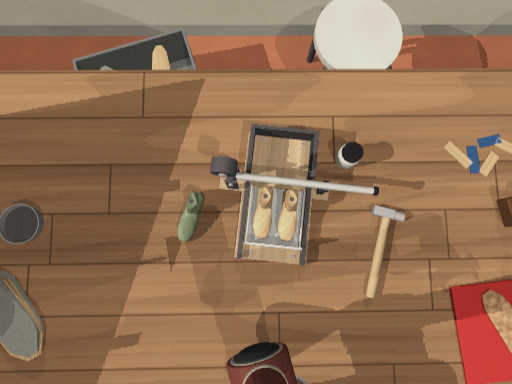

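Run:
```python
from h import *
d=np.load('pics/top0d.npy')
c,M,p=cam('top')
v,u=np.mgrid[0:384,0:512]
P=np.stack([(u-c['cx'])/c['fx']*d,(v-c['cy'])/c['fy']*d,d],-1)@M.T+p
np.save('pics/topP.npy',P)
# boom points
m=(P[...,2]>.122)&(P[...,2]<.136)&(d>0)&(P[...,0]>.55)&(P[...,0]<.68)&(P[...,1]<.09)
Q=P[m];
a,b=np.polyfit(Q[:,1],Q[:,0],1);print('boom x=a*y+b',a,b,Q[:,1].min(),Q[:,1].max(),Q[:,2].max(),len(Q))
for y0 in np.arange(-.27,.1,.03):
    s=Q[abs(Q[:,1]-y0)<.01]; print(round(y0,2),len(s),s.mean(0).round(4) if len(s) else '', s[:,2].max().round(3) if len(s) else '')
# tray plate top z~.084
m=(P[...,2]>.078)&(P[...,2]<.09)&(d>0)&(P[...,0]>.4)&(P[...,0]<.52)&(abs(P[...,1])<.12)
T=P[m];print('plate',T.mean(0),T[:,1].min(),T[:,1].max(),T[:,0].min(),T[:,0].max());print(np.polyfit(T[:,1],T[:,0],1))
```

```text
boom x=a*y+b 0.12112059631534045 0.6154454181346072 -0.2526546127726126 0.08938766870833927 0.13323986682677358 853
-0.27 0  
-0.24 61 [ 0.5857 -0.2412  0.1274] 0.132
-0.21 48 [ 0.5906 -0.2102  0.1262] 0.13
-0.18 50 [ 0.5935 -0.1802  0.1263] 0.13
-0.15 49 [ 0.5977 -0.1502  0.1261] 0.13
-0.12 49 [ 0.6008 -0.1197  0.1266] 0.131
-0.09 50 [ 0.605  -0.0892  0.1262] 0.13
-0.06 48 [ 0.6085 -0.0597  0.126 ] 0.131
-0.03 48 [ 0.6115 -0.0304  0.1266] 0.131
0.0 48 [ 6.153e-01 -4.000e-04  1.265e-01] 0.13
0.03 51 [0.6188 0.0298 0.1264] 0.131
0.06 52 [0.6223 0.0601 0.1259] 0.129
0.09 24 [0.6259 0.0855 0.1266] 0.131
plate [0.45059579 0.01495122 0.08252032] -0.05875481338659527 0.08900425881054488 0.43883759973401065 0.46134572225075515
[0.12230868 0.44876712]
```

The scene view shows the gate down across the tray, with the boom running from about (270,215) to (145,152). The hammer lies at about (175,138) and the jar at (142,208). The top view agrees: boom tip at (376,190), plate at about (272,246). Next I'll work out target poses.

Run:
```python
from h import *
o=get_obs(); Rm=R.from_rotvec(o['tool_rot']).as_matrix(); print(Rm.round(3))
P=np.load('pics/topP.npy')
for (u,v) in [(371,295),(378,250),(387,215),(374,211),(402,217),(350,154)]: print((u,v),P[v,u].round(3))
a=-0.1206
X=np.array([np.cos(a),np.sin(a),0]);Y=np.array([-np.sin(a),np.cos(a),0])
print('X',X,'Y',Y)
for dn in [0.35,0.5]:
  x=np.cos(dn)*X-np.sin(dn)*np.array([0,0,1])
  for z in (Y,-Y):
    y=np.cross(z,x); T=np.stack([x,y,z],1); print(dn,(R.from_matrix(T@Rm.T)).as_rotvec().round(3))
  gp=np.array([.593,-.188,.12])
  # tip 25mm beyond boom, below
  tip=gp+np.array([0,0,-.045])+x*.025
  print('tcp',(tip-.173*x).round(3))
```

```text
[[ 0.     0.931  0.365]
 [-0.     0.365 -0.931]
 [-1.     0.     0.   ]]
(371, 295) [ 0.314 -0.252  0.024]
(378, 250) [ 0.434 -0.278  0.024]
(387, 215) [ 0.53  -0.309  0.023]
(374, 211) [ 0.541 -0.271  0.027]
(402, 217) [ 0.524 -0.35   0.025]
(350, 154) [ 0.691 -0.197  0.083]
X [ 0.99273663 -0.12030787  0.        ] Y [0.12030787 0.99273663 0.        ]
0.35 [-1.589 -0.202  2.22 ]
0.35 [ 0.156 -1.222 -0.431]
tcp [ 0.455 -0.171  0.126]
0.5 [-1.407 -0.179  2.318]
0.5 [ 0.137 -1.072 -0.446]
tcp [ 0.464 -0.172  0.146]
```

Emit:
carry_out:
  increments:
    - [[0.1, -0.9, -0.36], [0.2, 1, 0], 0]
    - [[0.1, -0.9, -0.36], [0.2, 1, 0], 0]
    - [[0.1, -0.9, -0.36], [0.2, 1, 0], 0]
    - [[0.1, -0.9, -0.36], [0.2, 1, 0], 0]
    - [[0.1, -0.9, -0.36], [0.2, 1, 0], 0]
    - [[0.1, -0.9, -0.36], [0.2, 1, 0], 0]
    - [[0.1, -0.9, -0.36], [0.2, 1, 0], 0]
    - [[0.1, -0.9, -0.36], [0.2, 1, 0], 0]
  squeeze: 30

```text
t: 1.7
tool_pos: [0.2611, -0.4181, 0.4054]
tool_rot: [1.394, 0.635, -0.638]
contact_force: [0.3, -0.2, 0.9]
opening: 0.0001
```

```bash
cat >> h.py <<'E'
A=-0.1206
X=np.array([np.cos(A),np.sin(A),0]);Y=np.array([-np.sin(A),np.cos(A),0])
def st(dn=0.4):
    o=get_obs(); Rm=R.from_rotvec(o['tool_rot']).as_matrix()
    print('t',o['t'],'tcp',o['tool_pos'].round(3),'xax',Rm[:,0].round(3),'zax',Rm[:,2].round(3),'tip',(o['tool_pos']+.173*Rm[:,0]).round(3))
    print('q',o['q'].round(2),'F',o['contact_force'].round(2),'op',round(o['opening'],3))
    x=np.cos(dn)*X-np.sin(dn)*np.array([0,0,1]); z=-Y; T=np.stack([x,np.cross(z,x),z],1)
    print('to go rot',R.from_matrix(T@Rm.T).as_rotvec().round(3))
E
python3 -c "
from h import *
st()"
```

```text
t 1.7 tcp [ 0.261 -0.418  0.405] xax [ 0.68  -0.033 -0.733] zax [ 0.03  -0.997  0.072] tip [ 0.379 -0.424  0.279]
q [-1.31 -0.35  2.02  0.74  1.29  0.06] F [ 0.34 -0.23  0.95] op 0.0
to go rot [ 0.052 -0.428 -0.133]
```

Emit:
carry_out:
  increments:
    - [[0.1, -0.85, -0.26], [0.6, 1, 0], 0]
    - [[0.1, -0.85, -0.26], [0.6, 1, 0], 0]
    - [[0.1, -0.85, -0.26], [0.6, 1, 0], 0]
    - [[0.1, -0.85, -0.26], [0.6, 1, 0], 0]
    - [[0.1, -0.85, -0.26], [0.6, 1, -0.2], 0]
    - [[0, 0, 0], [0.6, 1, -0.4], 0]
    - [[0, 0, 0], [0.6, 1, -0.6], 0]
    - [[0, 0, 0], [0.6, 1, -0.6], 0]

```text
t: 2.5
tool_pos: [0.358, -0.2517, 0.3714]
tool_rot: [1.57, 0.198, -0.401]
contact_force: [0.7, 0.5, 0.1]
opening: 0.0002
```

```bash
python3 -c "
from h import *
st()"
```

```text
t 2.5 tcp [ 0.358 -0.252  0.371] xax [ 0.92  -0.121 -0.372] zax [-0.129 -0.992  0.003] tip [ 0.517 -0.273  0.307]
q [-0.95 -0.62  2.32  1.17  0.83  0.17] F [0.7  0.5  0.12] op 0.0
to go rot [0.005 0.019 0.009]
```

Emit:
carry_out:
  increments:
    - [[0, 0, 0], [0.1, 0.6, -1], 0]
    - [[0, 0, 0], [0.1, 0.6, -1], 0]
    - [[0, 0, 0], [0.1, 0.6, -1], 0]
    - [[0, 0, 0], [0.1, 0.6, -1], 0]
    - [[0, 0, 0], [0.1, 0.6, -1], 0]
    - [[0, 0, 0], [0.1, 0.5, -1], 0]
    - [[0, 0, 0], [0, 0.4, -1], 0]
    - [[0, 0, 0], [0, 0.2, -1], 0]

```text
t: 3.3
tool_pos: [0.3712, -0.1636, 0.2096]
tool_rot: [1.559, 0.196, -0.393]
contact_force: [-0.3, -0.3, 0.5]
opening: 0.0
```

```bash
python3 -c "
from h import *
st()"
```

```text
t 3.3 tcp [ 0.371 -0.164  0.21 ] xax [ 0.923 -0.12  -0.366] zax [-0.124 -0.992  0.013] tip [ 0.531 -0.184  0.146]
q [-0.74 -0.46  2.52  1.64  0.57 -0.34] F [-0.3  -0.31  0.45] op 0.0
to go rot [0.016 0.024 0.004]
```

Emit:
carry_out:
  increments:
    - [[0, 0, 0], [0.5, 0, -0.5], 0]
    - [[0, 0, 0], [0.4, 0, -0.8], 0]
    - [[0, 0, 0], [0.2, 0, -0.9], 0]
    - [[0, 0, 0], [0.1, 0, -0.9], 0]
    - [[0, 0, 0], [0, 0, -0.6], 0]

```text
t: 3.8
tool_pos: [0.3961, -0.1628, 0.1325]
tool_rot: [1.556, 0.196, -0.393]
contact_force: [-0.4, -0.6, -0.1]
opening: 0.0001
```

Run:
```python
from h import *
st()
im,d=get_image('scene'); cv2.imwrite('pics/s1.png',cv2.resize(im[60:300,80:400],None,fx=2.4,fy=2.4))
```

```text
t 3.8 tcp [ 0.396 -0.163  0.133] xax [ 0.923 -0.121 -0.366] zax [-0.124 -0.992  0.016] tip [ 0.556 -0.184  0.069]
q [-0.69 -0.12  2.45  2.09  0.6  -0.84] F [-0.38 -0.58 -0.11] op 0.0
to go rot [0.018 0.023 0.003]
```

View pics/s1.png

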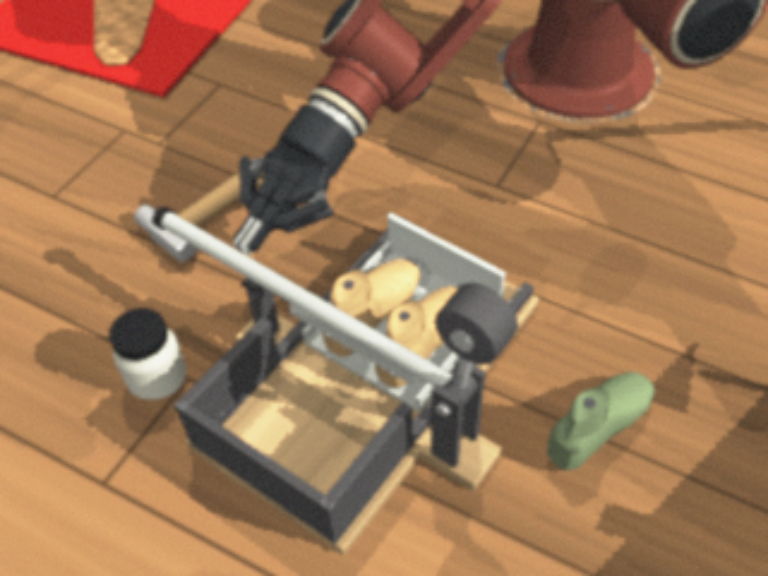

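Emit:
carry_out:
  increments:
    - [[0, 0, 0], [0.8, -0.1, 0], 0]
    - [[0, 0, 0], [0.8, -0.1, 0], 0]
    - [[0, 0, 0], [0.8, -0.1, 0], 0]
    - [[0, 0, 0], [0.6, -0.1, 0], 0]
    - [[0, 0, 0], [0.2, 0, 0.1], 0]

```text
t: 4.35
tool_pos: [0.4613, -0.1707, 0.1331]
tool_rot: [1.559, 0.199, -0.399]
contact_force: [-0.3, 0.1, 0.3]
opening: -0.0001
```

Run:
```python
from h import *
st()
```

```text
t 4.35 tcp [ 0.461 -0.171  0.133] xax [ 0.921 -0.121 -0.371] zax [-0.126 -0.992  0.013] tip [ 0.621 -0.192  0.069]
q [-0.6   0.04  2.3   2.2   0.55 -0.91] F [-0.34  0.11  0.3 ] op -0.0
to go rot [0.015 0.018 0.005]
```

Emit:
carry_out:
  increments:
    - [[0, 0, 0], [0, 0, 0.4], 0]
    - [[0, 0, 0], [0, 0, 0.4], 0]
    - [[0, 0, 0], [0, 0, 0.3], 0]
    - [[0, 0, 0], [0, 0, 0.3], 0]
    - [[0, 0, 0], [0, 0, 0.3], 0]
    - [[0, 0, 0], [0, 0, 0.4], 0]
    - [[0, 0, 0], [0, 0, 0.4], 0]
    - [[0, 0, 0], [0, 0, 0.4], 0]

```text
t: 5.15
tool_pos: [0.4585, -0.1693, 0.1915]
tool_rot: [1.559, 0.205, -0.407]
contact_force: [0.2, -0.3, -2.3]
opening: -0.0001
```

Run:
```python
from h import *
st()
im,d=get_image('scene'); cv2.imwrite('pics/s2.png',cv2.resize(im[60:300,80:400],None,fx=2.4,fy=2.4))
```

```text
t 5.15 tcp [ 0.459 -0.169  0.192] xax [ 0.917 -0.122 -0.379] zax [-0.127 -0.992  0.013] tip [ 0.617 -0.19   0.126]
q [-0.6  -0.14  2.32  1.95  0.46 -0.62] F [ 0.18 -0.33 -2.3 ] op -0.0
to go rot [0.014 0.009 0.007]
```

View pics/s2.png

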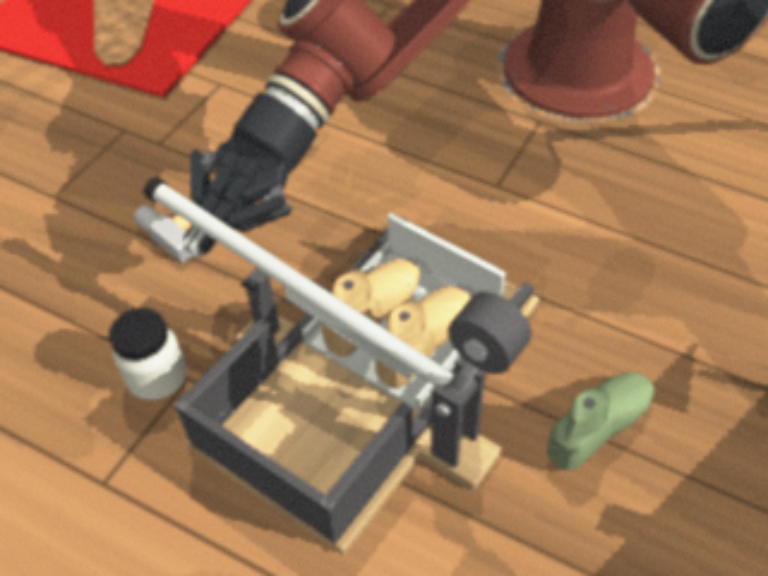

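Emit:
carry_out:
  increments:
    - [[0, 0, 0], [0.05, 0.05, 0.5], 0]
    - [[0, 0, 0], [0.05, 0.05, 0.5], 0]
    - [[0, 0, 0], [0.05, 0.1, 0.5], 0]
    - [[0, 0, 0], [0.05, 0.1, 0.5], 0]
    - [[0, 0, 0], [0.05, 0.15, 0.5], 0]
    - [[0, 0, 0], [0.05, 0.15, 0.5], 0]
    - [[0, 0, 0], [0.05, 0.2, 0.5], 0]
    - [[0, 0, 0], [0.05, 0.2, 0.5], 0]

```text
t: 6.0
tool_pos: [0.4621, -0.149, 0.2704]
tool_rot: [1.56, 0.204, -0.421]
contact_force: [-1.3, -1.5, -1.0]
opening: -0.0006
```

Run:
```python
from h import *
st()
im,d=get_image('scene'); cv2.imwrite('pics/s3.png',cv2.resize(im[60:300,80:400],None,fx=2.4,fy=2.4))
```

```text
t 6.0 tcp [ 0.462 -0.149  0.27 ] xax [ 0.913 -0.131 -0.387] zax [-0.137 -0.99   0.013] tip [ 0.62  -0.172  0.203]
q [-0.55 -0.33  2.31  1.52  0.37 -0.12] F [-1.34 -1.52 -1.  ] op -0.001
to go rot [0.013 0.001 0.017]
```

View pics/s3.png

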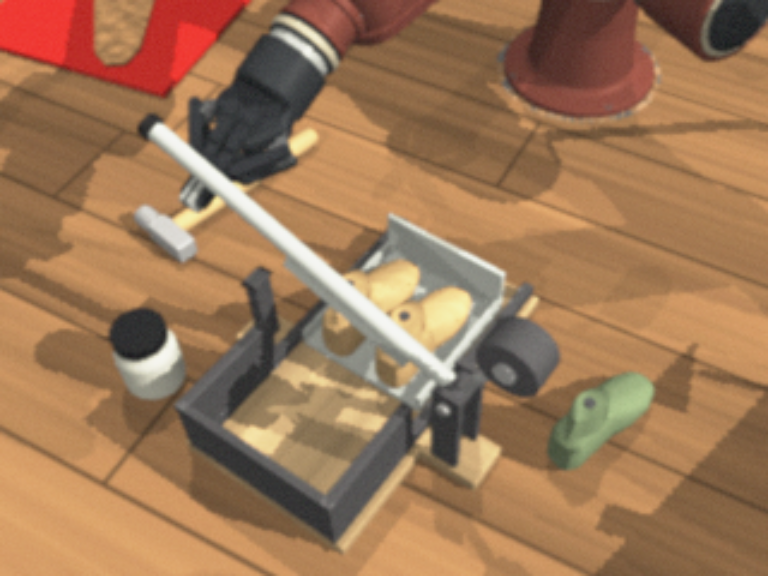

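Emit:
carry_out:
  increments:
    - [[0, 0, 0], [0, 0.2, 0.5], 0]
    - [[0, 0, 0], [0, 0.25, 0.5], 0]
    - [[0, 0, 0], [0, 0.25, 0.5], 0]
    - [[0, 0, 0], [0, 0.3, 0.5], 0]
    - [[0, 0, 0], [0, 0.3, 0.5], 0]
    - [[0, 0, 0], [0, 0.3, 0.45], 0]
    - [[0, 0, 0], [0, 0.3, 0.45], 0]
    - [[0, 0, 0], [0, 0.3, 0.4], 0]

```text
t: 6.85
tool_pos: [0.4606, -0.1034, 0.3479]
tool_rot: [1.562, 0.207, -0.419]
contact_force: [0.4, -0.0, 0.0]
opening: 0.0002
```

Run:
```python
from h import *
st()
im,d=get_image('scene'); cv2.imwrite('pics/s4.png',cv2.resize(im[60:300,80:400],None,fx=2.4,fy=2.4))
```

```text
t 6.85 tcp [ 0.461 -0.103  0.348] xax [ 0.913 -0.128 -0.388] zax [-0.134 -0.991  0.011] tip [ 0.619 -0.125  0.281]
q [-0.44 -0.51  2.29  0.95  0.34  0.52] F [ 0.37 -0.03  0.05] op 0.0
to go rot [0.011 0.001 0.014]
```

View pics/s4.png

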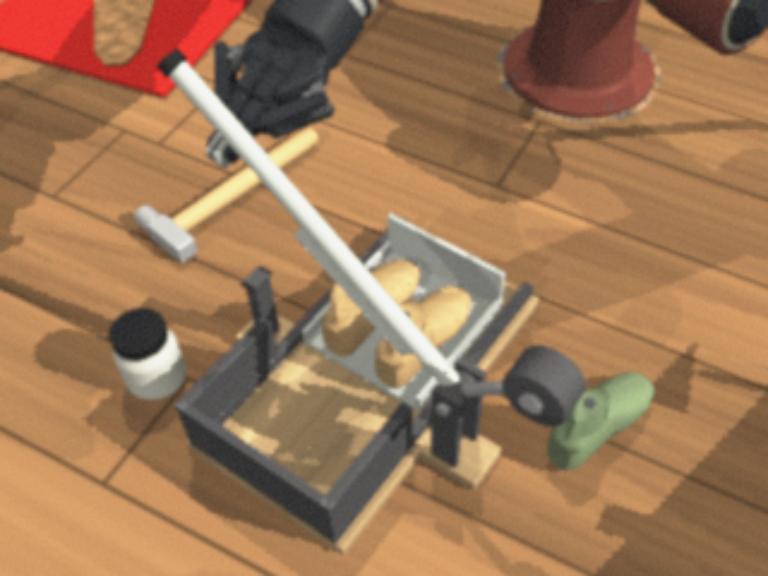

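Emit:
carry_out:
  increments:
    - [[0, 0, 0], [0, 0.3, 0.35], 0]
    - [[0, 0, 0], [0, 0.3, 0.35], 0]
    - [[0, 0, 0], [0, 0, 0], 0]
    - [[0, 0, 0], [0, 0, 0], 0]
    - [[0, 0, 0], [0, 0, 0], 0]

```text
t: 7.4
tool_pos: [0.4604, -0.0907, 0.3624]
tool_rot: [1.561, 0.209, -0.415]
contact_force: [0.4, 0.8, -0.5]
opening: -0.0002
```

Run:
```python
from h import *
st()
im,d=get_image('scene'); cv2.imwrite('pics/s5.png',cv2.resize(im[0:300,80:400],None,fx=1.9,fy=1.9))
```

```text
t 7.4 tcp [ 0.46  -0.091  0.362] xax [ 0.914 -0.124 -0.387] zax [-0.13  -0.991  0.01 ] tip [ 0.618 -0.112  0.295]
q [-0.41 -0.54  2.29  0.84  0.35  0.65] F [ 0.41  0.76 -0.49] op -0.0
to go rot [0.011 0.001 0.01 ]
```

View pics/s5.png

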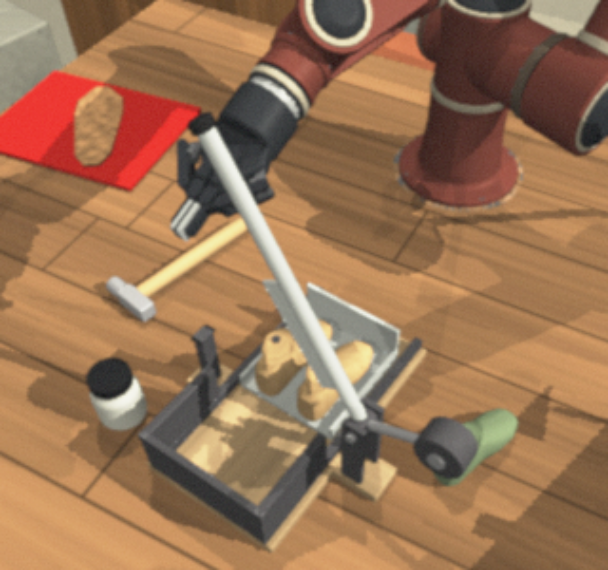

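Emit:
carry_out:
  increments:
    - [[0, 0, 0], [-0.6, -0.6, 0], 0]
    - [[0.1, 0.9, 0], [-0.8, -0.4, 0.2], 0]
    - [[0.1, 0.95, 0], [-0.8, 0, 0.3], 0]
    - [[0.1, 0.95, 0], [-0.6, 0, 0.3], 0]
    - [[0.1, 0.95, 0], [-0.5, 0, 0.3], 0]
    - [[0.1, 0.95, 0], [-0.3, 0, 0.2], 0]
    - [[0.1, 0.95, 0], [0, 0, 0.2], 0]
    - [[0.1, 0.95, 0], [0, 0, 0], 0]

```text
t: 8.25
tool_pos: [0.3837, -0.1129, 0.3875]
tool_rot: [1.444, 0.762, -0.956]
contact_force: [0.1, 0.4, 0.4]
opening: 0.0001
```

Run:
```python
from h import *
st(1.5708)
```

```text
t 8.25 tcp [ 0.384 -0.113  0.388] xax [ 0.451 -0.075 -0.889] zax [-0.125 -0.992  0.021] tip [ 0.462 -0.126  0.234]
q [-0.52 -0.68  2.24  0.17  1.14  1.14] F [0.12 0.37 0.38] op 0.0
to go rot [ 0.078  0.468 -0.   ]
```

Emit:
carry_out:
  increments:
    - [[0.16, 0.95, 0], [0, 0.8, 0], 0]
    - [[0.16, 0.95, 0], [0, 0.9, 0], 0]
    - [[0.16, 0.95, 0], [0, 0.9, 0], 0]
    - [[0.16, 0.95, 0], [0, 0.9, 0], 0]
    - [[0.16, 0.9, 0], [0, 0.9, 0], 0]
    - [[0, 0, 0], [0, 0.9, 0], 0]
    - [[0, 0, 0], [0, 0.9, 0], 0]

```text
t: 8.95
tool_pos: [0.3839, 0.0128, 0.3851]
tool_rot: [1.292, 1.174, -1.317]
contact_force: [0.2, 0.4, -0.3]
opening: -0.0002
```

Run:
```python
from h import *
st(1.5708)
for n in ['scene','top']:
    im,d=get_image(n); cv2.imwrite(f'pics/{n}6.png',im); 
    c,M,p=cam(n); v,u=np.mgrid[0:384,0:512]
    P=np.stack([(u-c['cx'])/c['fx']*d,(v-c['cy'])/c['fy']*d,d],-1)@M.T+p
    hz=np.array([.630,.1196,.12]); rel=P-hz; s=-(rel@Y); z=rel[...,2]; x=rel@X
    m=(d>0)&(abs(x)<.03)&(z>.12)&(z<.45)&(s>-.02)&(s<.3)
    if m.sum(): print(n,m.sum(),'gate angle',np.median(np.arctan2(z[m],s[m])),'zmax',z[m].max())
    m=(P[...,2]>.076)&(P[...,2]<.09)&(d>0)&(P[...,0]>.4)&(P[...,0]<.52)&(P[...,1]>-.1)&(P[...,1]<.12)
    T=P[m];print(n,'plate',len(T)); 
    if len(T): print(np.polyfit(T[:,1],T[:,0],1), np.percentile(T[:,1],[1,99]))
```

```text
t 8.95 tcp [0.384 0.013 0.385] xax [-0.028  0.009 -1.   ] zax [-0.123 -0.992 -0.006] tip [0.379 0.014 0.212]
q [-0.16 -0.56  2.15  0.    1.58  1.53] F [ 0.23  0.41 -0.26] op -0.0
to go rot [-0.009 -0.028  0.003]
scene 1664 gate angle 1.3224832004924587 zmax 0.3658959233629834
scene plate 136
[0.12443699 0.45270384] [-0.00780215  0.08781854]
top 600 gate angle 1.3208849390737731 zmax 0.3643234340634195
top plate 137
[0.12239431 0.44876348] [-0.05821493  0.08802955]
```

View pics/scene6.png

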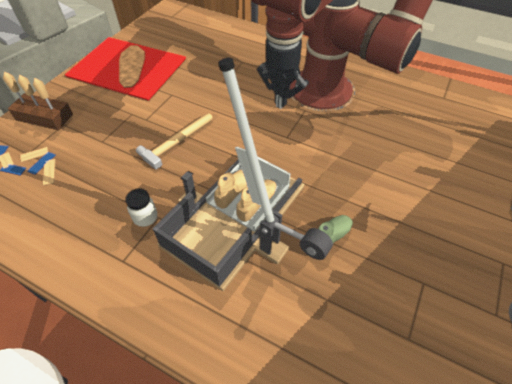

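View pics/top6.png

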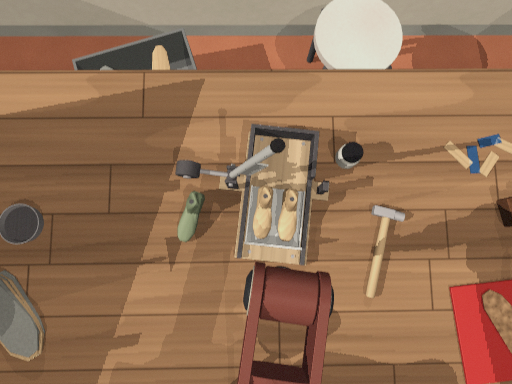

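The gate stands at its stop (1.32 rad measured in both views) and the tray has not moved. Now I'll lower in front of the plate.

Emit:
carry_out:
  increments:
    - [[0, 0, 0], [0, 0.1, -1], 0]
    - [[0, 0, 0], [0, 0.1, -1], 0]
    - [[0, 0, 0], [0, 0.1, -1], 0]
    - [[0, 0, 0], [0, 0.1, -1], 0]
    - [[0, 0, 0], [0, 0, -1], 0]
    - [[0, 0, 0], [0, 0, -1], 0]
    - [[0, 0, 0], [0, 0, -1], 0]
    - [[0, 0, 0], [0, 0, -0.9], 0]

```text
t: 9.85
tool_pos: [0.3845, 0.0165, 0.2237]
tool_rot: [1.294, 1.171, -1.309]
contact_force: [0.7, -1.0, 0.7]
opening: 0.0001
```

Run:
```python
from h import *
st(1.5708)
```

```text
t 9.85 tcp [0.384 0.016 0.224] xax [-0.019  0.009 -1.   ] zax [-0.12  -0.993 -0.007] tip [0.381 0.018 0.051]
q [-0.15 -0.38  2.31  0.01  1.23  1.54] F [ 0.66 -1.04  0.67] op 0.0
to go rot [-0.009 -0.019 -0.   ]
```

Emit:
carry_out:
  increments:
    - [[0, 0, 0], [0.5, 0, 0], 0]
    - [[0, 0, 0], [0.5, 0, 0], 0]
    - [[0, 0, 0], [0.5, -0.04, 0], 0]
    - [[0, 0, 0], [0.5, -0.05, 0], 0]
    - [[0, 0, 0], [0.3, -0.03, 0], 0]
    - [[0, 0, 0], [0.3, -0.03, 0], 0]
    - [[0, 0, 0], [0.3, -0.03, 0], 0]
    - [[0, 0, 0], [0.3, -0.03, 0], 0]

```text
t: 10.65
tool_pos: [0.4478, 0.0071, 0.217]
tool_rot: [1.292, 1.181, -1.321]
contact_force: [-3.2, -0.1, 2.2]
opening: -0.0002
```

Emit:
carry_out:
  increments:
    - [[0, 0, 0], [0.35, -0.04, 0], 0]
    - [[0, 0, 0], [0.35, -0.04, 0], 0]
    - [[0, 0, 0], [0.35, -0.04, 0], 0]
    - [[0, 0, 0], [0.35, -0.04, 0], 0]
    - [[0, 0, 0], [0.35, -0.04, 0], 0]
    - [[0, 0, 0], [0.35, -0.04, 0], 0]
    - [[0, 0, 0], [0.35, -0.04, 0], 0]
    - [[0, 0, 0], [0.35, -0.04, 0], 0]

```text
t: 11.45
tool_pos: [0.5077, 0.0002, 0.2164]
tool_rot: [1.289, 1.184, -1.324]
contact_force: [-2.8, -0.5, 1.7]
opening: 0.0001
```

Run:
```python
from h import *
st(1.5708)
im,d=get_image('scene'); cv2.imwrite('pics/s7.png',cv2.resize(im[0:300,80:400],None,fx=1.9,fy=1.9))
```

```text
t 11.45 tcp [0.508 0.    0.216] xax [-0.037  0.012 -0.999] zax [-0.123 -0.992 -0.007] tip [0.501 0.002 0.044]
q [-0.15 -0.02  2.02  0.01  1.18  1.54] F [-2.76 -0.55  1.69] op 0.0
to go rot [-0.012 -0.037  0.003]
```

View pics/s7.png

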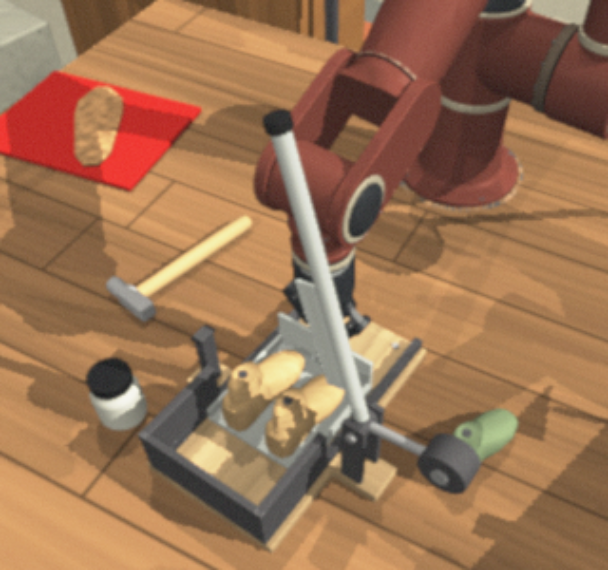

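Run:
```python
from h import *
hz=np.array([.630,.1196,.12])
for n in ['scene','top']:
    im,d=get_image(n); c,M,p=cam(n); v,u=np.mgrid[0:384,0:512]
    if n=='top': cv2.imwrite('pics/top8.png',im)
    P=np.stack([(u-c['cx'])/c['fx']*d,(v-c['cy'])/c['fy']*d,d],-1)@M.T+p
    rel=P-hz; x=rel@X; y=rel@Y; z=P[...,2]
    for z0 in np.arange(.14,.7,.04):
        m=(d>0)&(abs(z-z0)<.02)&(x<-.016)&(x>-.3)&(y>-.25)&(y<.1)
        if m.sum()>5: 
            i=np.argmax(np.where(m,x,-9)); print(n,round(z0,2),m.sum(),'max x',np.sort(x[m])[-4:].round(3),'y',y.flat[i].round(3))
    m=(z>.076)&(z<.09)&(d>0)&(x>-.16)&(x<-.06)&(abs(y+.125)<.08)
    print('plate x',np.median(x[m]) if m.sum() else None,m.sum())
```

```text
scene 0.14 241 max x [-0.017 -0.017 -0.017 -0.016] y 0.01
scene 0.18 111 max x [-0.075 -0.074 -0.074 -0.072] y -0.145
scene 0.22 266 max x [-0.069 -0.068 -0.068 -0.068] y -0.125
scene 0.26 227 max x [-0.067 -0.067 -0.067 -0.067] y -0.139
scene 0.3 446 max x [-0.059 -0.058 -0.058 -0.058] y -0.085
scene 0.34 2150 max x [-0.058 -0.058 -0.057 -0.057] y -0.091
scene 0.38 2113 max x [-0.079 -0.079 -0.078 -0.077] y -0.081
scene 0.42 1938 max x [-0.172 -0.171 -0.17  -0.17 ] y -0.089
scene 0.46 715 max x [-0.233 -0.233 -0.232 -0.232] y -0.138
plate x -0.09376351790890979 117
top 0.14 68 max x [-0.017 -0.016 -0.016 -0.016] y 0.08
top 0.18 9 max x [-0.142 -0.017 -0.017 -0.017] y 0.099
top 0.22 13 max x [-0.144 -0.144 -0.143 -0.143] y -0.123
top 0.26 7 max x [-0.144 -0.144 -0.143 -0.143] y -0.124
top 0.3 36 max x [-0.08  -0.077 -0.068 -0.066] y -0.175
top 0.34 1817 max x [-0.063 -0.063 -0.062 -0.062] y -0.093
top 0.38 1457 max x [-0.084 -0.084 -0.083 -0.08 ] y -0.08
top 0.42 2416 max x [-0.175 -0.175 -0.174 -0.174] y -0.088
top 0.46 1917 max x [-0.237 -0.236 -0.235 -0.235] y -0.128
top 0.5 289 max x [-0.287 -0.286 -0.286 -0.286] y -0.121
plate x -0.09839889357388173 15
```

View pics/top8.png

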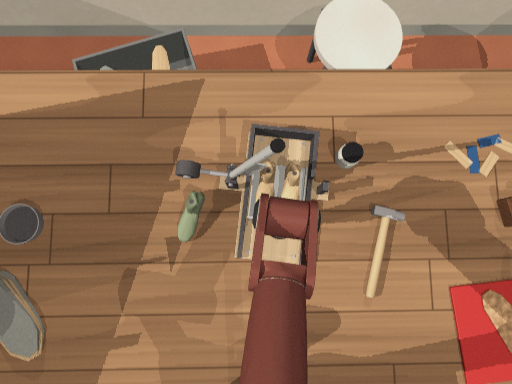

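Emit:
carry_out:
  increments:
    - [[-0.02, -0.2, 0], [0.15, -0.02, 0], 0]
    - [[-0.02, -0.2, 0], [0.15, -0.02, 0], 0]
    - [[-0.02, -0.2, 0], [0.15, -0.02, 0], 0]
    - [[-0.02, -0.2, 0], [0.1, -0.01, 0], 0]

```text
t: 12.0
tool_pos: [0.5165, -0.0008, 0.2151]
tool_rot: [1.32, 1.128, -1.269]
contact_force: [-30.1, 1.8, 23.6]
opening: 0.0001
```

Run:
```python
from h import *
st(1.5708)
```

```text
t 12.0 tcp [ 0.516 -0.001  0.215] xax [ 0.035  0.005 -0.999] zax [-0.122 -0.992 -0.009] tip [0.523 0.    0.042]
q [-0.15 -0.01  2.02  0.01  1.1   1.54] F [-30.08   1.77  23.56] op 0.0
to go rot [-0.005  0.035  0.002]
```

Emit:
carry_out:
  increments:
    - [[0, 0, 0], [-0.3, 0.04, 0.05], 0]
    - [[0, 0, 0], [-0.3, 0.04, 0], 0]

```text
t: 12.2
tool_pos: [0.5046, 0.0008, 0.2165]
tool_rot: [1.322, 1.125, -1.266]
contact_force: [0.2, -0.4, -0.7]
opening: 0.0
```

```bash
cat > pl.py <<'E'
from h import *
st(1.5708)
hz=np.array([.630,.1196,.12])
for n in ['scene','top']:
    im,d=get_image(n); c,M,p=cam(n); v,u=np.mgrid[0:384,0:512]
    cv2.imwrite(f'pics/{n}9.png',im)
    for k,D in (('now',d),('ini',np.load(f'pics/{n}0d.npy'))):
        P=np.stack([(u-c['cx'])/c['fx']*D,(v-c['cy'])/c['fy']*D,D],-1)@M.T+p
        rel=P-hz; x=rel@X; y=rel@Y; z=P[...,2]
        m=(z>.079)&(z<.089)&(D>0)&(x>-.2)&(x<-.05)&((abs(y+.18)<.02)|(abs(y+.07)<.02))
        print(n,k,'plate x',m.sum(),np.percentile(x[m],[10,50,90]).round(4) if m.sum() else None)
        s=-y; zz=rel[...,2]; m=(D>0)&(abs(x)<.012)&(zz>.15)&(zz<.36)&(s>0)&(s<.15)
        if m.sum(): print('gate',np.median(np.arctan2(zz[m],s[m])).round(3))
E
python3 pl.py
```

```text
t 12.2 tcp [0.505 0.001 0.217] xax [ 0.039  0.005 -0.999] zax [-0.122 -0.992 -0.01 ] tip [0.511 0.002 0.044]
q [-0.15 -0.05  2.05  0.01  1.1   1.54] F [ 0.22 -0.36 -0.69] op 0.0
to go rot [-0.005  0.039  0.002]
scene now plate x 59 [-0.0812 -0.0777 -0.0758]
gate 1.325
scene ini plate x 117 [-0.1644 -0.1606 -0.065 ]
top now plate x 14 [-0.0836 -0.0815 -0.0793]
gate 1.325
top ini plate x 113 [-0.1674 -0.1637 -0.0615]
```

View pics/scene9.png

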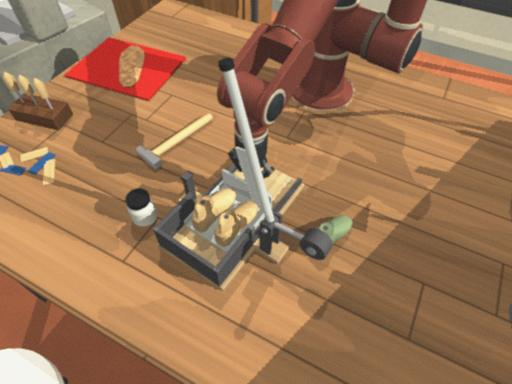

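Emit:
carry_out:
  increments:
    - [[0, 0, 0], [0.25, -0.03, 0], 0]
    - [[0, 0, 0], [0.2, -0.02, 0], 0]
    - [[0, 0, 0], [0.08, -0.01, 0], 0]
    - [[0, 0, 0], [0.08, -0.01, 0], 0]

```text
t: 12.7
tool_pos: [0.5168, -0.0005, 0.2167]
tool_rot: [1.319, 1.131, -1.271]
contact_force: [-12.0, 1.0, 7.9]
opening: 0.0004
```

Emit:
carry_out:
  increments:
    - [[0, 0, 0], [0.08, -0.01, 0], 0]

```text
t: 12.8
tool_pos: [0.5176, -0.0005, 0.2161]
tool_rot: [1.317, 1.136, -1.275]
contact_force: [-7.2, 1.2, 2.3]
opening: 0.0001
```

Emit:
carry_out:
  increments:
    - [[0, 0, 0], [0.08, -0.01, 0], 0]

```text
t: 12.9
tool_pos: [0.5184, -0.0006, 0.2154]
tool_rot: [1.314, 1.14, -1.279]
contact_force: [-10.1, 0.8, 9.2]
opening: 0.0001
```

A push of 7–12 N, well over the 3–4 N sliding force, no longer moves the tray, so it is at its stop. Backing off now.

Emit:
carry_out:
  increments:
    - [[0, 0, 0], [-0.6, 0.07, 0], 0]
    - [[0, 0, 0], [-1, 0.12, 0], 0]
    - [[0, 0, 0], [-1, 0.12, 0], 0]
    - [[0, 0, 0], [-1, 0.1, 0.3], 0]
    - [[0, 0, 0], [-1, 0, 0.6], 0]
    - [[0, 0, 0], [-0.5, 0, 1], 0]
    - [[0, 0, 0], [0, 0, 1], 0]
    - [[0, 0, 0], [0, 0, 1], 0]

```text
t: 13.7
tool_pos: [0.4096, 0.0084, 0.2909]
tool_rot: [1.313, 1.143, -1.281]
contact_force: [0.0, -0.4, 0.3]
opening: 0.0001
```

Emit:
carry_out:
  increments:
    - [[0, 0, 0], [0, 0, 1], 0]
    - [[0, 0, 0], [0, 0, 1], 0]
    - [[0, 0, 0], [0, 0, 0.6], 0]
    - [[0, 0, 0], [0, 0, 0], 0]
    - [[0, 0, 0], [0, 0, 0], 0]

```text
t: 14.2
tool_pos: [0.4087, 0.0086, 0.3474]
tool_rot: [1.317, 1.135, -1.274]
contact_force: [0.2, -0.2, -0.2]
opening: 0.0001
```

```bash
python3 pl.py
python3 - <<'E'
from h import *
for n in ['scene','top']:
    get_image(n)
    for q in ['hammer','glue_jar','spare_last','tray_push']:
        for r in tip_of(n,q)[:1]: print(n,q,round(r['p'],2),np.round(onplane(n,*r['centre'],.063 if q=='tray_push' else 0),3))
E
```

```text
t 14.2 tcp [0.409 0.009 0.347] xax [ 0.027  0.007 -1.   ] zax [-0.121 -0.993 -0.01 ] tip [0.413 0.01  0.174]
q [-0.16 -0.48  2.16  0.01  1.43  1.53] F [ 0.19 -0.16 -0.17] op 0.0
to go rot [-0.007  0.027  0.001]
scene now plate x 62 [-0.081  -0.0777 -0.0757]
gate 1.326
scene ini plate x 117 [-0.1644 -0.1606 -0.065 ]
top now plate x 71 [-0.084  -0.0818 -0.0792]
gate 1.323
top ini plate x 113 [-0.1674 -0.1637 -0.0615]
scene hammer 0.85 [ 0.428 -0.288 -0.   ]
scene glue_jar 0.68 [ 0.707 -0.205  0.   ]
scene spare_last 0.62 [0.528 0.233 0.   ]
scene tray_push 0.61 [0.526 0.005 0.063]
top hammer 0.57 [ 0.427 -0.283  0.   ]
top spare_last 0.86 [0.538 0.235 0.   ]
top tray_push 0.63 [0.528 0.    0.063]
```

View pics/top9.png

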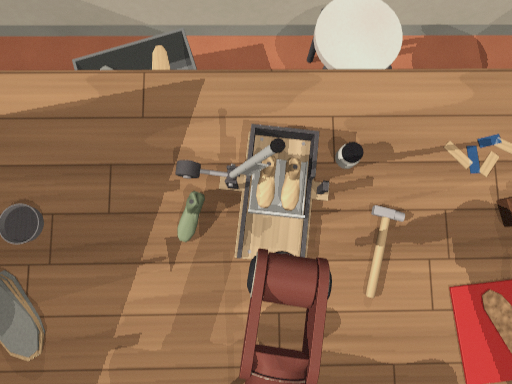

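```bash
python3 -c "
from station import *
print(finish_job())"
```

```text
the job is handed in; nothing more can be done
None
```

I pushed the gate up past its balance point with closed fingertips, and it went on to its upper stop by itself. I then pushed the tray in until it stopped, backed clear and handed the job in at about 14 s. No verdict was reported.

- **Gate:** it measures about 1.32 rad in both cameras, and was still there after the arm had withdrawn.
- **Tray:** it moved in about 82 mm, which fits a full 100 mm if it started near 18 mm. A second push of 7–12 N, against the 3–4 N it takes to slide, left it in the same place.
- **Clearance:** the contact force reads about zero, and the arm stands well back from the rack.
- **Bystanders:** the hammer and the green last are within about 13 mm of their first estimates, which is within the networks' scatter. The jar is within 1 mm in the scene view. The top view's network missed it in the last look, but in the picture it stands where it was.

**One doubtful reading:** when the tray first met its stop, the wrist force briefly read about 30 N along the push and 24 N upward, roughly 38 N combined. The limit between fingers and tray is 32 N, and I can't tell from the wrist reading whether the contact force passed it. I backed off at once, and the second push was gentler.

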